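Put the tape measure away in the pedal-lid box

TASK

Put the tape measure that stands near the grey pedal-lid box away in it: press the pedal right down so that the lid swings open, set the tape measure down on the floor of the box without dropping it, then ease the pedal back up by hand so that the lid comes down gently, without slamming, until it is fully shut. Work the lid by its pedal only, never touching the lid itself, and leave the other things on the table where they are.

Things in the scene. Friction and masses are not known exactly. Their poses are not given: they have to be found in the camera images.
- bin: Plain grey open-topped desk box with hinged lid and steel pedal, fixed to the table, 170 (x) x 190 (y) x 75 mm high without the lid; walls and floor 5 mm (inside 160 x 180 x 70 mm). Origin: centre of its underside; x points from the pedal side (near the robot) to the lid's hinge side, y left, z up. Its place and yaw vary.
- bin_lid: The lid, a flat grey plate 178 x 198 x 6 mm; do not touch it. Origin on its hinge line (along the box's y, 89 mm behind the box's origin, 78 mm up). Shut, its axes match the box's; it opens by turning about its y to 1.5 rad (near upright, its edge 175 mm above the rim). Lid angle = 3 x pedal angle.
- bin_pedal (a joint): Pedal angle, rad: 0 up (lid shut), 0.5 right down (lid open 1.5). No return spring: with the lid over 0.9 rad open it all stays where left, so the pedal must be lifted; with the lid below 0.7 rad it drops shut by its weight unless the pedal is held. A slam is the pedal rising faster than 0.83 rad/s (lid 2.5 rad/s): raise the plate slower than 50 mm/s. Pressing takes up to 15 N; both ends are rigid stops.
- pedal_pad (a point): Centre of the top face of the pedal's steel plate: 40 mm wide (box's y), 50 mm long, 10 mm thick, its sides free to be pinched from above. It sticks out of the box's -x side, leaning up 0.25 rad at rest and down 0.25 rad when pressed. This point is about 163 mm from the box's origin, 62 mm above the table at rest, 28 mm when fully pressed.
- tape_measure: Tape measure, a rounded D-shaped case 35 mm thick (its x), 70 mm long (its y), 60 mm high, about 0.18 kg, standing upright on the table; grasp across its 35 mm thickness. Origin at the centre of its underside. It is in one of three spots left or right of the box, changing places with the duct tape and the mouse.
- tape_center (a point): Centre of the tape measure's case, 30 mm above its origin.
- duct_tape: Roll of duct tape lying flat, 103 mm across, 48 mm high; bystander. Origin at the centre of its underside.
- mouse_white: Computer mouse, 105 x 60 x 39 mm; bystander. Origin at the centre of its underside.
There are look-alikes about, which are no part of the job. What is shaped like the tape_measure but purple or red is not meant.

How it is judged:
On the way, in this order (a step that is already met when the one before it is completed fails the run):
1. the lid is swung open by the pedal (more than 1.3 rad) (angle between bin_lid's own z axis and vertical above 1.3 rad), for 0.2 s.
2. the tape measure stands or lies at rest on the floor of the box, let go, the lid still open (angle between bin_lid's own z axis and vertical above 0.6 rad and x of tape_center in the frame of bin between -0.07 and 0.07 m and y of tape_center in the frame of bin between -0.08 and 0.08 m and z of tape_center in the frame of bin below 0.05 m and contact force between the fingers and tape_measure below 0.1 N and linear speed of tape_measure below 0.03 m/s), for 0.2 s.
3. the lid is fully shut (within 0.06 rad) (angle between bin_lid's own z axis and vertical below 0.06 rad), for 0.2 s.
At the end, for the whole second after the job is handed in: The lid is shut within 0.06 rad and the pedal up within 0.03 rad; the tape measure is at rest inside the box on its floor (its centre within 70 mm in x and 80 mm in y of the box's centre and less than 50 mm above the table) (angle between bin_lid's own z axis and vertical below 0.06 rad and value of joint bin_pedal below 0.03 rad and x of tape_center in the frame of bin between -0.07 and 0.07 m and y of tape_center in the frame of bin between -0.08 and 0.08 m and z of tape_center in the frame of bin below 0.05 m and linear speed of tape_measure below 0.02 m/s); the robot touches nothing.
It fails at once if the lid slams: it closes faster than 2.5 rad/s (pedal rising faster than 0.83 rad/s) (velocity of joint bin_pedal below -0.83 rad/s).
It fails at once if the robot touches the lid itself (more than 1 N) (contact force between any of the fingers, the arm and bin_lid above 1 N).
It fails at once if the tape measure is dropped into the box (let go and moving faster than 0.7 m/s, a fall of more than 25 mm) (contact force between the fingers and tape_measure below 0.1 N and linear speed of tape_measure above 0.7 m/s).
It fails at once if the duct tape or the mouse is moved by more than 30 mm (distance of any of duct_tape, mouse_white from where it was at the start of the episode above 0.03 m).
It also fails if it takes over 64 s, if anything falls off the work surface, if the arm or the gripper's body presses on something with over 40 N, if the wrist force passes 120 N, or if a joint passes its speed limit or range.

ROBOT

A 6-joint arm with a two-finger parallel gripper is mounted at the origin on a cart in front of the work surface, level with it; the furniture and walls round the work are solid. World frame = base frame: x ahead of the robot, y to its left, z up, the work surface at z = 0. Lengths are in m, angles in rad, forces in N, time in s.
With the tool pointing down it reaches from about 0.35 to 0.975 m from the base axis. Payload 4.9 kg.
Tool frame: the origin (TCP) lies midway between the tips of the shut fingers; the grasp point (between the pads) lies 19 mm behind it; z points along the fingers, y is the line along which they close (so a half turn about z gives the same grasp; the last joint's range is limited). The gripper opens to 85 mm and grips with 20 to 120 N. Pads are 22 mm wide; open, the fingers measure 114 mm over their backs; the gripper's body (76 mm by 85 mm) begins 54 mm behind the grasp point. The pads swing forward as they close: fully open they stand 13 mm farther back than shut.
Start: joints at [-1.277, 0.053, 1.613, -0, 1.476, -0.119], TCP at [0.251, -0.572, 0.206] pointing down, gripper open.
Joint ranges: [-3.01, 3.01], [-1.01, 2.22], [0.06, 2.58], [-1.02, 4.17], [0.09, 2.62], [-3.14, 3.14]. Speed limits (rad/s): [2.57, 2.57, 3.14, 3.14, 3.14, 3.14].

INTERFACE

Orientations are given as a rotation vector (axis times angle).
In Python, from station import ctrl gives the robot as it stands. The module is installed in compiled form; this text tells all that it offers.
- The arm moves only by the shell command python3 -m handwheel 'ROWS' [OPENING] [FORCE]. ROWS is JSON, a list of rows, each a list of 2 entries, a list of its own where there are three numbers: the shift along the tool's x, y, z in cm, then the turn, a rotation vector about the tool's x, y, z in rad. In form: [[[tx, ty, tz], [ax, ay, az]], ...]. A call has 1 to 5 rows; each row is the pose to reach, as a shift and turn from the pose commanded when the call began, along the tool's axes at that moment; what a row does not reach only later rows make up. A row lasts 1/8 s, in which the tool goes at most 62.5 mm and 10.7 degrees, less where a joint would pass 70% of its speed; a pose out of reach is approached as far as the arm can. A call with a gripper value outside its range is refused whole. OPENING is the gripper's target within -1 to 1 (shut at 1, half-way at 0, fully open at -1), set as the call begins (- or left out, the last holds). The fingers move at their own pace and stop on an object; FORCE is the grip in N (left out, the last holds). Time passes only in rows, so rows that repeat a pose let the fingers close. It gives the time, the measured TCP pose, the force, the opening and the grip force at its end, in the units of the state.
- ctrl.get_obs(): the state, without advancing time (a new reading comes with each control period).
- ctrl.get_image(name): name is "scene" or "top" or "wrist"; returns the picture (384x512x3 uint8, blue, green, red); there is no depth.
- ctrl.calibration(name): a dict with "fx", "fy", "cx", "cy" (pixels), "R" (3x3) and "t" (3): a world point X has camera coordinates R X + t. Camera axes: x right, y down, z forward; pixel columns grow to the right and rows downward; lengths in m; the calibration is good to about 2 mm. A picture is of the moment at which its call begins: read the wrist's pose just before it. calibration takes no time and is no camera call; for the wrist camera it gives the pose at the moment of the call.
- ctrl.finish_job(): hands the job in; it is judged then, once.
Trained networks look in the newest picture that a camera, given by its name, has taken for a name from the list of things; names that differ only in an ending like _2 or _b are one class to them, and where a whole thing is asked for, a point or a joint stands for the part that bears it (a point fixed in the world has none). Each returns a list of dicts, best first, with "score" (0 to 1); they miss things now and then, are a little off and sometimes report something else, mostly with a low value. They report only what shows in the picture. A call takes as long as a camera call. They do not tell look-alikes from the thing itself.
- ctrl.look_for(camera, query): "position" ([column, row] in pixels, amid what is visible of it).
- ctrl.landmark_of(camera, query): "position" ([column, row] in pixels: a listed point, or the origin of a listed thing).
The state is a dict: "t": time; "q": joint angles; "dq": joint speeds; "effort": joint torques, N m; "tool_pos": TCP position; "tool_rot": TCP orientation; "contact_force": force on the tool from outside, world axes, zero at the start; "wrist_torque": the same for the moment, N m; "opening": finger opening in m; "grip_force": force on a finger pad.
Only numpy, scipy, OpenCV 4.12 (cv2) and the standard library are available. Lean on these libraries where they do the work, as an engineer would, in place of code of your own. Each camera call takes 0.05 s, during which the arm holds its last target. There are 200 camera calls.

## Working session

There is one attempt and no reset: what is moved stays moved. The work goes in short steps, Python scripts to look and compute and a shell command to move; the robot and the scene stay as the last step left them, time stands still between calls to the robot, and variables do not carry over. Pictures are saved under pics/ and viewed, at most 10 in all, crops included, and the job is handed in when it is done.

```bash
mkdir -p pics
cat > h.py <<'E'
import numpy as np, cv2
from scipy.spatial.transform import Rotation as R
from station import ctrl
def snap(c,f):
    im=ctrl.get_image(c); cv2.imwrite('pics/'+f,im); return im
def ray(c,px,z,cal=None):
    k=cal or ctrl.calibration(c); Rm=np.array(k['R']);t=np.array(k['t'])
    d=Rm.T@np.array([(px[0]-k['cx'])/k['fx'],(px[1]-k['cy'])/k['fy'],1]); o=-Rm.T@t
    return o+d*(z-o[2])/d[2]
def proj(c,X):
    k=ctrl.calibration(c); p=np.array(k['R'])@X+np.array(k['t']); return [k['fx']*p[0]/p[2]+k['cx'],k['fy']*p[1]/p[2]+k['cy']]
def togo(pos,yaw=None,tilt=None):
    """shift in cm, turn rotvec in tool frame to reach TCP pos, pointing down with tool y at world angle yaw"""
    o=ctrl.get_obs(); T=R.from_rotvec(o['tool_rot']); s=T.inv().apply(np.array(pos)-o['tool_pos'])*100
    r=np.zeros(3)
    if yaw is not None:
        best=None
        for y in (yaw,yaw+np.pi):
            Y=np.array([np.cos(y),np.sin(y),0]);Z=np.array([0,0,-1]);X=np.cross(Y,Z)
            r_=(T.inv()*R.from_matrix(np.c_[X,Y,Z])).as_rotvec()
            print('opt',s.round(2),r_.round(3))
    else: print('shift',s.round(2))
E
python3 - <<'E'
from h import *
a=snap('top','top0.png');b=snap('scene','scene0.png')
for c in('top','scene'):
    k=ctrl.calibration(c);print(c,-np.array(k['R']).T@k['t'])
    for q,z in(('bin',0),('bin_lid',.078),('pedal_pad',.062),('tape_measure',0),('tape_center',.03),('duct_tape',0),('mouse_white',0)):
        for r in ctrl.landmark_of(c,q)[:4]: print(q,round(r['score'],2),np.round(r['position']),ray(c,r['position'],z).round(3))
o=ctrl.get_obs();print(o['tool_pos'],R.from_rotvec(o['tool_rot']).as_matrix().round(2),o['opening'],o['t'])
cv2.imwrite('pics/both0.png',cv2.resize(np.vstack([a,b]),(400,600)) if 0 else cv2.resize(np.hstack([a,b]),(800,300)))
E
```

```text
top [0.47978622 0.05374808 1.31810493]
bin 0.6 [233. 164.] [0.628 0.127 0.   ]
bin_lid 0.94 [226. 136.] [0.713 0.144 0.078]
pedal_pad 0.81 [240. 208.] [0.475 0.1   0.062]
tape_measure 0.56 [249. 245.] [0.347 0.068 0.   ]
tape_measure 0.51 [298. 195.] [ 0.52  -0.103  0.   ]
tape_measure 0.5 [356. 220.] [ 0.436 -0.302  0.   ]
tape_measure 0.46 [330. 214.] [ 0.456 -0.212  0.   ]
tape_center 0.69 [332. 215.] [ 0.451 -0.213  0.03 ]
tape_center 0.6 [245. 247.] [0.344 0.082 0.03 ]
tape_center 0.57 [359. 218.] [ 0.441 -0.306  0.03 ]
tape_center 0.5 [297. 195.] [ 0.519 -0.094  0.03 ]
duct_tape 0.67 [155. 194.] [0.525 0.397 0.   ]
mouse_white 0.69 [353. 174.] [ 0.596 -0.294  0.   ]
scene [0.1416072  0.72544642 1.05418127]
bin_lid 0.4 [299. 144.] [ 0.549 -0.213  0.078]
pedal_pad 0.7 [273. 219.] [0.462 0.103 0.062]
tape_measure 0.88 [308. 241.] [0.347 0.075 0.   ]
tape_measure 0.83 [321. 173.] [ 0.443 -0.201  0.   ]
tape_measure 0.79 [285. 185.] [ 0.522 -0.082  0.   ]
tape_measure 0.74 [334. 157.] [ 0.441 -0.298  0.   ]
tape_center 0.83 [322. 168.] [ 0.441 -0.198  0.03 ]
tape_center 0.77 [337. 149.] [ 0.44  -0.312  0.03 ]
tape_center 0.62 [287. 177.] [ 0.525 -0.094  0.03 ]
tape_center 0.58 [311. 236.] [0.344 0.07  0.03 ]
duct_tape 0.8 [200. 295.] [0.519 0.399 0.   ]
mouse_white 0.6 [299. 143.] [ 0.583 -0.294  0.   ]
[ 0.25072045 -0.57250658  0.20646646] [[ 0.92  0.4   0.  ]
 [ 0.4  -0.92 -0.  ]
 [-0.    0.   -1.  ]] 0.08551094538411494 0.8
```

View pics/top0.png

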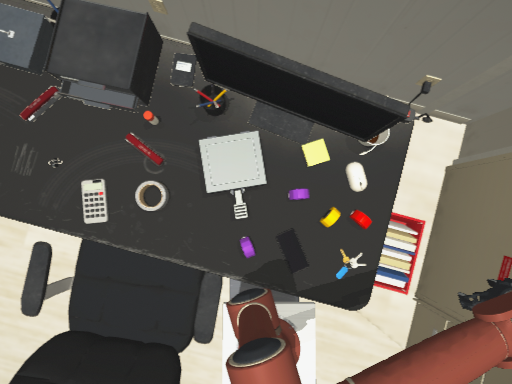

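View pics/scene0.png

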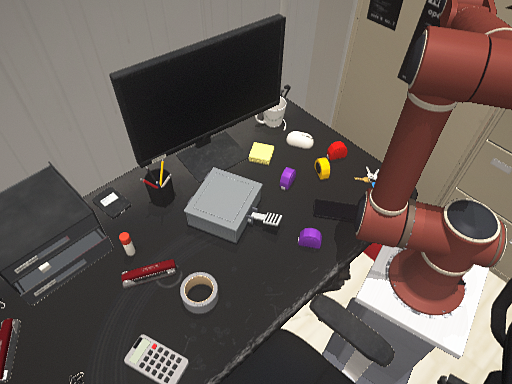

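Look-alikes for the tape measure in the top view are purple (249,245), purple (298,195), red (361,219) and yellow (331,216). Only the yellow one is neither purple nor red, so I choose it. The other objects are duct tape (151,195), mouse (357,177), lid (233,161) and pedal (239,205).

Run:
```python
from h import *
im=cv2.imread('pics/top0.png');hsv=cv2.cvtColor(im,cv2.COLOR_BGR2HSV)
cv2.imwrite('pics/crop0.png',cv2.resize(im[120:260,190:390],None,fx=4,fy=4,interpolation=cv2.INTER_CUBIC))
def big(m,lo):
    cs=[c for c in cv2.findContours(m,0,2)[0]]; return max(cs,key=cv2.contourArea)
m=cv2.inRange(hsv,(20,120,90),(32,255,255)); m[:, :315]=0; m[:200]=0;m[240:]=0
c=big(m,0);print('yellow px',cv2.minAreaRect(c)); 
g=cv2.inRange(hsv,(0,0,110),(180,60,255)); roi=np.zeros_like(g);roi[120:200,190:275]=g[120:200,190:275]
b=cv2.boxPoints(cv2.minAreaRect(big(cv2.morphologyEx(roi,cv2.MORPH_OPEN,np.ones((9,9))),0)))
P=np.array([ray('top',p,.081) for p in b]);print(b.round(1),P.round(4),P.mean(0).round(4))
e=np.diff(np.vstack([P,P[:1]]),axis=0);print([ (np.linalg.norm(v).round(3),np.arctan2(v[1],v[0]).round(3)) for v in e])
B=np.array([ray('top',p,.05) for p in cv2.boxPoints(cv2.minAreaRect(c))])
e=np.diff(np.vstack([B,B[:1]]),axis=0);print(B.mean(0).round(4),[ (np.linalg.norm(v).round(3),np.arctan2(v[1],v[0]).round(3)) for v in e])
```

```text
yellow px ((330.585693359375, 217.12709045410156), (13.081976890563965, 20.663576126098633), 41.987213134765625)
[[197.8 138.4]
 [257.9 129. ]
 [266.4 183.3]
 [206.3 192.7]] [[0.7038 0.2379 0.081 ]
 [0.7361 0.0402 0.081 ]
 [0.5568 0.0121 0.081 ]
 [0.5255 0.2085 0.081 ]] [0.6305 0.1247 0.081 ]
[(np.float64(0.2), np.float64(-1.409)), (np.float64(0.181), np.float64(-2.986)), (np.float64(0.199), np.float64(1.729)), (np.float64(0.181), np.float64(0.163))]
[ 0.4456 -0.2047  0.05  ] [(np.float64(0.07), np.float64(-0.738)), (np.float64(0.044), np.float64(-2.304)), (np.float64(0.07), np.float64(2.402)), (np.float64(0.044), np.float64(0.839))]
```

View pics/crop0.png

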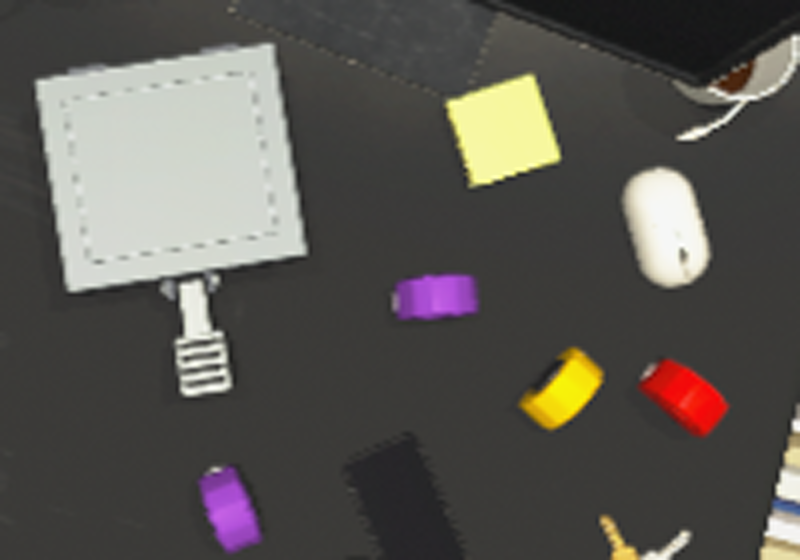

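The crop shows the yellow case at top px ~(331,217), with its long axis lying diagonally. It is clear of the red (361,219) and purple (298,195) cases. The lid's centre gives bin ≈ (0.63, 0.125) with yaw ≈ 0.163. Next I'll move above the pedal with the fingers shut.

```bash
python3 -c "
from h import *
togo([.467,.0985,.15],.163+np.pi/2)"
```

```text
opt [ 46.73 -52.79   5.64] [-0.     0.    -2.892]
opt [ 46.73 -52.79   5.64] [0.   0.   0.25]
```

```bash
python3 -m handwheel '[[[4,-4.5,0],[0,0,0.05]],[[8,-9,0],[0,0,0.1]],[[12,-13.5,0],[0,0,0.15]],[[16,-18,0],[0,0,0.2]],[[20,-22.5,0],[0,0,0.25]]]' 1 40; python3 -c "
from h import *
togo([.467,.0985,.15],.163+np.pi/2)"
```

```text
t: 1.42
tool_pos: [0.344, -0.2844, 0.2066]
tool_rot: [3.131, 0.252, 0.001]
contact_force: [0.6, 0.8, 0.2]
opening: 0.0006
grip_force: 0.0
opt [ 18.26 -35.84   5.66] [-1.000e-03 -1.000e-03  3.139e+00]
opt [ 18.26 -35.84   5.66] [ 0.001 -0.001 -0.002]
```

```bash
python3 -m handwheel '[[[2.5,-5,0.5],[0,0,0]],[[5,-10,1.5],[0,0,0]],[[7.5,-15,2.5],[0,0,0]],[[10,-20,3.5],[0,0,0]],[[12.5,-25,4],[0,0,0]]]' && python3 -m handwheel '[[[2.5,-5,1],[0,0,0]],[[4.5,-9,1.6],[0,0,0]],[[5.8,-10.8,1.7],[0,0,0]],[[5.8,-10.8,1.7],[0,0,0]]]'
python3 - <<'E'
from h import *
snap('wrist','w1.png')
print([(r['score'],r['position'],ray('wrist',r['position'],.062).round(4)) for r in ctrl.landmark_of('wrist','pedal_pad')[:2]])
togo([.467,.0985,.07],.163+np.pi/2)
E
```

```text
t: 2.05
tool_pos: [0.4266, -0.0173, 0.1662]
tool_rot: [3.131, 0.255, 0.001]
contact_force: [0.7, 0.1, 0.0]
opening: -0.0001
grip_force: 0.0
t: 2.55
tool_pos: [0.4663, 0.0978, 0.1493]
tool_rot: [3.131, 0.26, -0.001]
contact_force: [-0.8, 0.4, -0.2]
opening: -0.0001
grip_force: 0.0
[(0.89, [257.8, 185.4], array([0.4672, 0.0962, 0.062 ]))]
opt [ 0.13 -0.2   7.94] [ 0.000e+00 -1.000e-03  3.142e+00]
opt [ 0.13 -0.2   7.94] [ 0.  0. -0.]
```

View pics/w1.png

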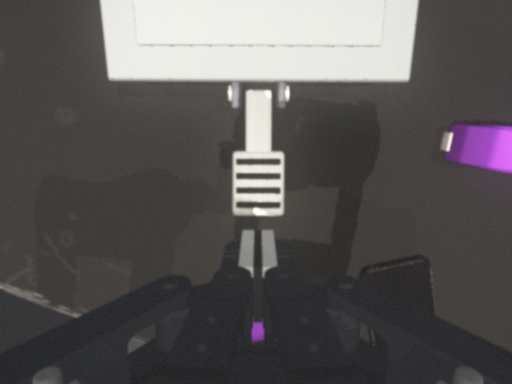

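The wrist view shows the plate centred at (258,185), in line with the fingers. The wrist camera sits on the lid side of the gripper, so I'll check how far it is from the lid's sweep.

Run:
```python
from h import *
k=ctrl.calibration('wrist');c=-np.array(k['R']).T@k['t'];o=ctrl.get_obs();T=R.from_rotvec(o['tool_rot'])
print(c,T.inv().apply(c-o['tool_pos']).round(3), np.array(k['R'])[2], o['q'].round(2) if hasattr(o['q'],'round') else o['q'])
b=R.from_euler('z',-.163).apply(c-[.6305,.1247,0]);print('box frame',b.round(3))
```

```text
[0.53146872 0.10710797 0.3175943 ] [ 0.066  0.    -0.168] [-0.25750382 -0.042283   -0.96535171] [ 0.05 -0.27  2.01 -0.    1.41  1.46]
box frame [-0.101 -0.001  0.318]
```

Clearance to the lid arc is thin. I'll turn the tool half a turn so that the camera faces away from the lid; placing and pinching need that orientation too.

```bash
for i in 1 2 ; do :; done; python3 -m handwheel '[[[0,0,0],[0,0,-0.18]],[[0,0,0],[0,0,-0.36]],[[0,0,0],[0,0,-0.54]],[[0,0,0],[0,0,-0.72]],[[0,0,0],[0,0,-0.9]]]' >/dev/null; python3 -m handwheel '[[[0,0,0],[0,0,-0.18]],[[0,0,0],[0,0,-0.36]],[[0,0,0],[0,0,-0.54]],[[0,0,0],[0,0,-0.72]],[[0,0,0],[0,0,-0.9]]]' >/dev/null; python3 -m handwheel '[[[0,0,0],[0,0,-0.18]],[[0,0,0],[0,0,-0.36]],[[0,0,0],[0,0,-0.54]],[[0,0,0],[0,0,-0.72]],[[0,0,0],[0,0,-0.9]]]' >/dev/null; python3 -m handwheel '[[[0,0,0],[0,0,-0.18]],[[0,0,0],[0,0,-0.36]],[[0,0,0],[0,0,-0.44]]]'
python3 -c "
from h import *
togo([.467,.0975,.07],.163+np.pi/2)"
```

```text
t: 4.9
tool_pos: [0.4661, 0.0954, 0.1497]
tool_rot: [-0.255, 3.131, -0.0]
contact_force: [-0.5, -0.4, 0.1]
opening: 0.0002
grip_force: 0.0
opt [-0.12  0.19  7.97] [-0.     0.    -0.001]
opt [-0.12  0.19  7.97] [1.000e-03 1.000e-03 3.141e+00]
```

```bash
python3 -m handwheel '[[[0,0.1,3],[0,0,0]],[[0,0.2,6],[0,0,0]],[[0,0.2,8],[0,0,0]],[[0,0.2,8.5],[0,0,0]]]'; python3 -m handwheel '[[[0,0,0.8],[0,0,0]],[[0,0,1.6],[0,0,0]],[[0,0,2.4],[0,0,0]],[[0,0,3.2],[0,0,0]],[[0,0,3.8],[0,0,0]]]';  python3 -m handwheel '[[[0,0,0.3],[0,0,0]],[[0,0,0.3],[0,0,0]]]'
```

```text
t: 5.4
tool_pos: [0.4646, 0.0976, 0.0631]
tool_rot: [0.25, -3.129, 0.0]
contact_force: [-0.1, 0.5, 1.4]
opening: -0.0001
grip_force: 0.0
t: 6.02
tool_pos: [0.4658, 0.0986, 0.0277]
tool_rot: [0.254, -3.129, 0.001]
contact_force: [-6.2, -1.4, 10.5]
opening: 0.0002
grip_force: 5.5
t: 6.28
tool_pos: [0.4653, 0.0986, 0.0238]
tool_rot: [0.254, -3.129, 0.001]
contact_force: [-3.8, -1.7, 6.2]
opening: -0.0003
grip_force: 2.7
```

```bash
python3 -m handwheel '[[[0,0,0.2],[0,0,0]],[[0,0,0.4],[0,0,0]],[[0,0,0.4],[0,0,0]]]'; python3 -c "
from h import *
snap('scene','s2.png')"
```

```text
t: 6.65
tool_pos: [0.465, 0.0985, 0.0199]
tool_rot: [0.253, -3.128, 0.001]
contact_force: [-6.4, -2.3, 9.0]
opening: -0.0002
grip_force: 4.0
```

View pics/s2.png

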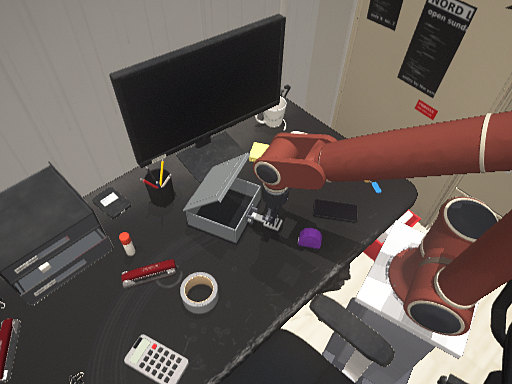

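The lid at (222,185) is only about half open, so I'll press further while watching the force.

```bash
python3 -m handwheel '[[[0,0,0.2],[0,0,0]],[[0,0,0.4],[0,0,0]],[[0,0,0.4],[0,0,0]]]';python3 -m handwheel '[[[0,0,0.2],[0,0,0]],[[0,0,0.4],[0,0,0]],[[0,0,0.4],[0,0,0]]]'; python3 -c "
from h import *
im=snap('scene','s3.png'); cv2.imwrite('pics/s3c.png',cv2.resize(im[120:260,160:340],None,fx=4,fy=4))"
```

```text
t: 7.08
tool_pos: [0.4649, 0.0985, 0.0157]
tool_rot: [0.254, -3.128, 0.001]
contact_force: [-6.4, -0.9, 7.4]
opening: 0.0002
grip_force: 3.8
t: 7.45
tool_pos: [0.465, 0.0985, 0.0115]
tool_rot: [0.253, -3.128, 0.001]
contact_force: [-4.8, -1.3, 6.0]
opening: 0.0
grip_force: 3.0
```

View pics/s3c.png

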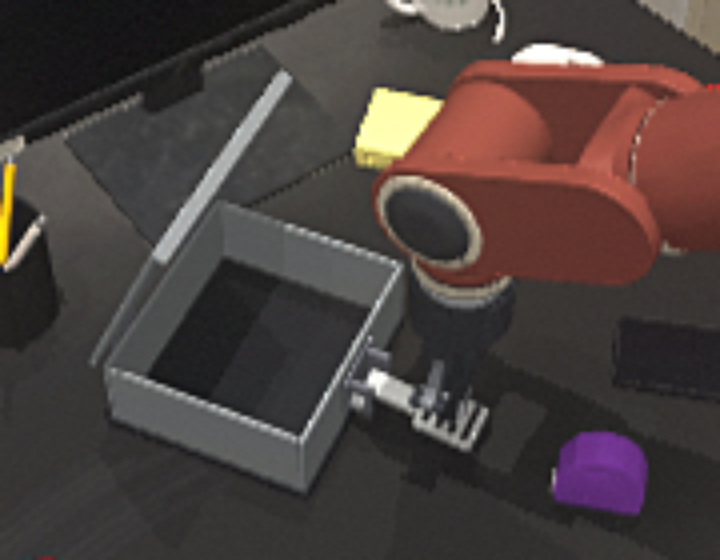

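The lid is nearly upright, with its edge at crop (285,75). I'll press the last bit until the stop shows in the force.

```bash
python3 -m handwheel '[[[0,0,0.2],[0,0,0]],[[0,0,0.35],[0,0,0]],[[0,0,0.35],[0,0,0]]]'; python3 -c "
from h import *
im=snap('scene','s4.png'); t=snap('top','t4.png')
cv2.imwrite('pics/s4c.png',np.hstack([cv2.resize(im[120:260,160:300],None,fx=2.8,fy=2.8),cv2.resize(t[110:250,180:320],None,fx=2.8,fy=2.8)]))"
```

```text
t: 7.88
tool_pos: [0.4653, 0.0986, 0.0079]
tool_rot: [0.253, -3.129, 0.001]
contact_force: [-3.7, -1.0, 4.4]
opening: 0.0001
grip_force: 2.8
```

View pics/s4c.png

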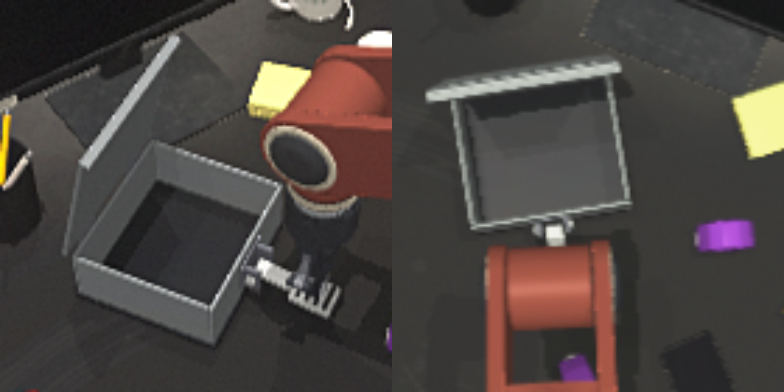

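Run:
```python
from h import *
Rb=R.from_euler('z',.163)
for a in (1.1,1.2,1.3,1.4,1.5):
    r=[]
    for y in(.099,-.099):
        X=np.array([.6305,.1247,0])+Rb.apply(np.array([.089,0,.078])+R.from_euler('y',a).apply([-.178,y,0.003]))
        r+=[np.round(proj(c,X),1) for c in('top','scene')]
    print(a,*r)
```

```text
1.1 [194.2 155.8] [200.5 184.7] [262.5 145. ] [232.6 138. ]
1.2 [193.  149.8] [194.8 181.1] [261.6 139. ] [227.5 134.6]
1.3 [191.8 143.7] [189.  177.8] [260.7 132.8] [222.3 131.6]
1.4 [190.6 137.4] [183.1 174.9] [259.7 126.5] [216.9 129.1]
1.5 [189.6 131.2] [177.2 172.4] [258.7 120.3] [211.5 126.9]
```

```bash
python3 -m handwheel '[[[0,0,0.2],[0,0,0]],[[0,0,0.4],[0,0,0]],[[0,0,0.4],[0,0,0]],[[0,0,0.4],[0,0,0]]]'
python3 - <<'E'
from h import *
im=snap('scene','s5.png'); t=snap('top','t5.png')
w=snap('wrist','w5.png')
print([(r['score'],r['position'],ray('wrist',r['position'],.03).round(4)) for r in ctrl.landmark_of('wrist','pedal_pad')[:2]])
print([(r['score'],r['position'],ray('scene',r['position'],.03).round(4)) for r in ctrl.landmark_of('scene','pedal_pad')[:2]])
cv2.imwrite('pics/c5.png',np.hstack([cv2.resize(im[180:260,210:290],(400,400)),cv2.resize(t[110:190,180:260],(400,400))]))
E
```

```text
t: 8.48
tool_pos: [0.4658, 0.0987, 0.0042]
tool_rot: [0.253, -3.131, 0.0]
contact_force: [-4.3, -0.4, 5.3]
opening: -0.0001
grip_force: 3.1
[]
[(0.46, [271.3, 223.8], array([0.468 , 0.1005, 0.03  ]))]
```

View pics/c5.png

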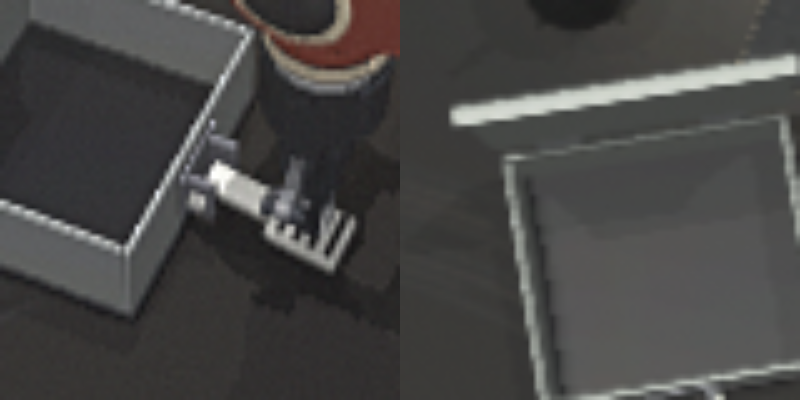

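The lid is now about 1.4 rad open, with its edge corner at top px (190,132). I'll lift off slowly at first, then check that it stays open.

```bash
python3 -m handwheel '[[[0,0,-0.3],[0,0,0]],[[0,0,-0.6],[0,0,0]],[[0,0,-0.9],[0,0,0]],[[0,0,-1.2],[0,0,0]],[[0,0,-1.5],[0,0,0]]]';  python3 -m handwheel '[[[0,0,-0.5],[0,0,0]],[[0,0,-1],[0,0,0]],[[0,0,-1.5],[0,0,0]],[[0,0,-2],[0,0,0]],[[0,0,-2.5],[0,0,0]]]'
python3 - <<'E'
from h import *
im=snap('scene','s6.png');t=snap('top','t6.png');w=snap('wrist','w6.png')
print(np.abs(t[115:150,180:225].astype(int)-cv2.imread('pics/t5.png')[115:150,180:225]).mean())
for c in('scene','top','wrist'):print(c,[(r['score'],r['position'],ray(c,r['position'],.03).round(4)) for r in ctrl.landmark_of(c,'pedal_pad')[:2]])
E
```

```text
t: 9.35
tool_pos: [0.4659, 0.0988, 0.0191]
tool_rot: [-0.253, 3.131, 0.0]
contact_force: [0.0, 0.2, 0.1]
opening: 0.0002
grip_force: 0.0
t: 9.98
tool_pos: [0.4659, 0.0988, 0.0443]
tool_rot: [-0.253, 3.131, 0.0]
contact_force: [0.4, -0.3, -0.3]
opening: 0.0001
grip_force: 0.0
0.4264550264550265
scene [(0.71, [273.2, 224.1], array([0.4624, 0.0982, 0.03  ]))]
top []
wrist [(0.66, [254.3, 217.3], array([0.4652, 0.097 , 0.03  ]))]
```

```bash
python3 -m handwheel '[[[0,0,-5],[0,0,0.15]],[[0,0,-10],[0,0,0.3]],[[0,0,-15],[0,0,0.45]],[[0,0,-15],[0,0,0.6]],[[0,0,-15],[0,0,0.75]]]' -1; python3 -c "
from h import *
togo([.446,-.205,.17],.83)"
```

```text
t: 10.9
tool_pos: [0.4663, 0.0988, 0.1948]
tool_rot: [0.919, 3.003, 0.001]
contact_force: [-0.7, 0.2, -0.5]
opening: 0.0851
grip_force: 0.0
opt [-15.31 -26.32   2.47] [0.001 0.001 0.147]
opt [-15.31 -26.32   2.47] [-2.000e-03  2.000e-03 -2.995e+00]
```

```bash
python3 -m handwheel '[[[-3,-5.2,0.5],[0,0,0.05]],[[-6,-10.4,1],[0,0,0.1]],[[-9,-15.6,1.5],[0,0,0.147]],[[-12,-20.8,2],[0,0,0.147]],[[-15.3,-26.3,2.5],[0,0,0.147]]]'; python3 -m handwheel '[[[0,0,0],[0,0,0]],[[0,0,0],[0,0,0]]]'
python3 - <<'E'
from h import *
w=snap('wrist','w7.png')
for q,z in(('tape_center',.03),('tape_measure',0)):print(q,[(r['score'],r['position'],ray('wrist',r['position'],z).round(4)) for r in ctrl.landmark_of('wrist',q)[:3]])
m=cv2.inRange(cv2.cvtColor(w,cv2.COLOR_BGR2HSV),(18,120,60),(34,255,255))
c=max(cv2.findContours(m,0,2)[0],key=cv2.contourArea);b=cv2.boxPoints(cv2.minAreaRect(c));print(cv2.minAreaRect(c))
P=np.array([ray('wrist',p,.05) for p in b]);e=np.diff(np.vstack([P,P[:1]]),axis=0);print(P.mean(0).round(4),[(np.linalg.norm(v).round(3),np.arctan2(v[1],v[0]).round(3)) for v in e])
togo([.446,-.205,.02],.83)
E
```

```text
t: 11.52
tool_pos: [0.4467, -0.2049, 0.1688]
tool_rot: [1.13, 2.931, 0.0]
contact_force: [0.4, -0.0, 0.1]
opening: 0.0854
grip_force: 0.0
t: 11.78
tool_pos: [0.4469, -0.2029, 0.1686]
tool_rot: [-1.131, -2.93, -0.001]
contact_force: [0.1, -0.4, 0.3]
opening: 0.0853
grip_force: 0.0
tape_center [(0.86, [253.5, 180.4], array([ 0.4511, -0.2095,  0.03  ])), (0.83, [168.5, 241.9], array([ 0.4414, -0.3118,  0.03  ])), (0.82, [395.2, 162.4], array([ 0.5249, -0.1024,  0.03  ]))]
tape_measure [(0.75, [254.5, 169.9], array([ 0.449 , -0.2064,  0.    ])), (0.66, [386.3, 156.5], array([ 0.5266, -0.0999,  0.    ])), (0.64, [174.7, 231.2], array([ 0.4416, -0.3132,  0.    ]))]
((252.0, 174.0), (76.0, 40.0), 90.0)
[ 0.4435 -0.2039  0.05  ] [(np.float64(0.033), np.float64(0.838)), (np.float64(0.067), np.float64(-0.721)), (np.float64(0.035), np.float64(-2.304)), (np.float64(0.067), np.float64(2.39))]
opt [-0.11 -0.33 14.91] [ 0.    -0.     0.007]
opt [-0.11 -0.33 14.91] [ 0.     0.    -3.135]
```

View pics/w7.png

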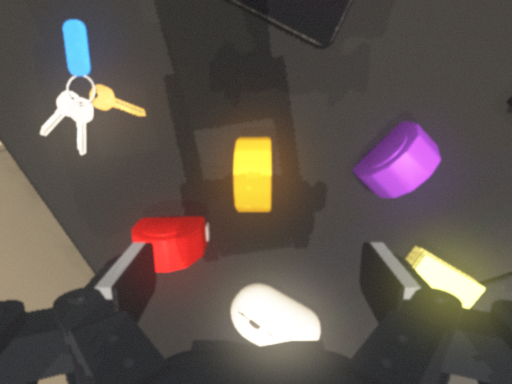

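The wrist view shows the yellow case at (252,174), aligned with the closing line. Red (170,243), purple (398,160) and the mouse (275,315) are clear of the descent, so I'll go down and grip.

```bash
python3 -c "
from h import *
togo([.448,-.206,.02],.838)"; python3 -m handwheel '[[[-0.1,-0.2,4],[0,0,0]],[[-0.15,-0.2,8],[0,0,0]],[[-0.15,-0.2,12],[0,0,0]],[[-0.15,-0.2,14],[0,0,0]],[[-0.15,-0.2,14.8],[0,0,0]]]';  python3 -m handwheel '[[[0,0,0],[0,0,0]],[[0,0,0],[0,0,0]],[[0,0,0],[0,0,0]],[[0,0,0],[0,0,0]]]' 1 50
```

```text
opt [-0.32 -0.27 14.91] [ 0.    -0.    -0.001]
opt [-0.32 -0.27 14.91] [-0.    -0.     3.141]
t: 12.55
tool_pos: [0.4464, -0.2039, 0.0197]
tool_rot: [-1.126, -2.93, -0.001]
contact_force: [1.4, 0.4, 0.1]
opening: 0.0855
grip_force: 0.0
t: 13.05
tool_pos: [0.4478, -0.2062, 0.0226]
tool_rot: [1.129, 2.929, -0.001]
contact_force: [-1.4, 0.2, 5.8]
opening: 0.0308
grip_force: 49.8
```

```bash
python3 -m handwheel '[[[0,0,-2],[0,0,0]],[[0,0,-6],[0,0,0]],[[0,0,-11],[0,0,0]],[[0,0,-15],[0,0,0]],[[0,0,-15],[0,0,0]]]'; python3 -c "
from h import *
togo([.6157,.1223,.17],.163+np.pi/2)"
```

```text
t: 13.68
tool_pos: [0.449, -0.207, 0.1752]
tool_rot: [1.127, 2.924, -0.003]
contact_force: [0.2, -0.1, -1.9]
opening: 0.0301
grip_force: 50.2
opt [ 9.75 35.6   0.48] [-0.002  0.008 -0.899]
opt [ 9.75 35.6   0.48] [0.01  0.003 2.243]
```

```bash
python3 -m handwheel '[[[1,4.4,0],[0,0,-0.12]],[[2.2,8.9,0],[0,0,-0.25]],[[3.5,13.3,0],[0,0,-0.4]],[[5,17.8,0],[0,0,-0.55]],[[6,22,0],[0,0,-0.7]]]'; python3 -c "
from h import *
togo([.6157,.1223,.17],.163+np.pi/2)"
```

```text
t: 14.3
tool_pos: [0.5492, -0.0005, 0.1683]
tool_rot: [-0.048, -3.138, -0.001]
contact_force: [0.2, -0.3, -1.9]
opening: 0.0303
grip_force: 50.3
opt [-6.27 12.48 -0.19] [ 0.001 -0.004 -0.194]
opt [-6.27 12.48 -0.19] [-5.000e-03 -1.000e-03  2.948e+00]
```

```bash
python3 -m handwheel '[[[-1.5,3.5,0],[0,0,-0.1]],[[-3,7,0],[0,0,-0.194]],[[-5,10,0],[0,0,-0.194]],[[-6.3,12.5,0],[0,0,-0.194]],[[-6.3,12.5,0],[0,0,-0.194]]]'
python3 - <<'E'
from h import *
togo([.6157,.1223,.028],.163+np.pi/2)
a=snap('scene','s8.png');w=snap('wrist','w8.png');t=snap('top','t8.png')
cv2.imwrite('pics/c8.png',np.hstack([cv2.resize(a[100:250,150:300],(400,400)),cv2.resize(w,(400,300))[:, :].copy() if 0 else cv2.copyMakeBorder(cv2.resize(w,(400,300)),0,100,0,0,0)]))
E
```

```text
t: 14.92
tool_pos: [0.6167, 0.1217, 0.1681]
tool_rot: [0.251, -3.127, -0.0]
contact_force: [0.1, 0.4, -2.2]
opening: 0.0303
grip_force: 50.4
opt [ 0.03  0.07 14.01] [ 0.001 -0.004 -0.003]
opt [ 0.03  0.07 14.01] [-6.000e-03 -1.000e-03  3.139e+00]
```

View pics/c8.png

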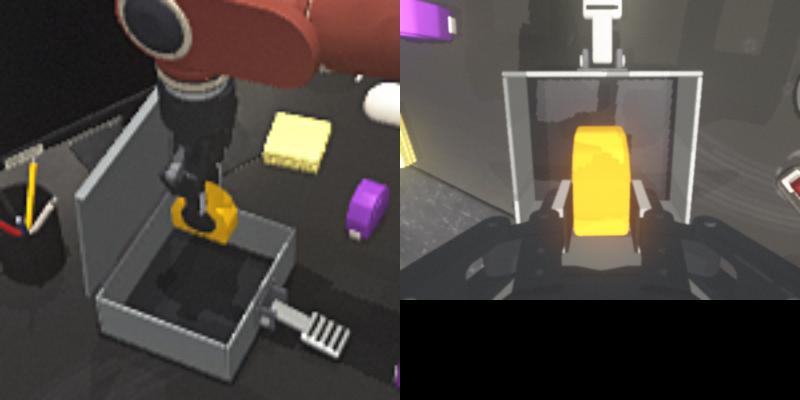

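The yellow case is held upright over the open box, and the gripper is clear of the lid. Now I'll lower it.

```bash
python3 -m handwheel '[[[0,0,3],[0,0,0]],[[0,0,6.5],[0,0,0]],[[0,0,10],[0,0,0]],[[0,0,12.3],[0,0,0]],[[0,0,12.8],[0,0,0]]]';python3 -m handwheel '[[[0,0,0.2],[0,0,0]],[[0,0,0.4],[0,0,0]],[[0,0,0.6],[0,0,0]],[[0,0,0.8],[0,0,0]],[[0,0,1],[0,0,0]]]'
```

```text
t: 15.7
tool_pos: [0.6153, 0.1193, 0.0404]
tool_rot: [0.246, -3.127, 0.0]
contact_force: [0.6, -0.5, -1.4]
opening: 0.0303
grip_force: 50.3
t: 16.32
tool_pos: [0.6176, 0.1205, 0.0331]
tool_rot: [-0.248, 3.131, 0.0]
contact_force: [-0.2, 0.1, -1.8]
opening: 0.0303
grip_force: 50.4
```

```bash
python3 -m handwheel '[[[0,0,0.15],[0,0,0]],[[0,0,0.3],[0,0,0]],[[0,0,0.4],[0,0,0]],[[0,0,0.4],[0,0,0]]]';python3 -m handwheel '[[[0,0,0.1],[0,0,0]],[[0,0,0.2],[0,0,0]],[[0,0,0.2],[0,0,0]]]'
```

```text
t: 16.82
tool_pos: [0.6175, 0.1204, 0.0289]
tool_rot: [0.248, -3.132, -0.0]
contact_force: [0.8, 0.5, -1.6]
opening: 0.0303
grip_force: 50.4
t: 17.2
tool_pos: [0.6178, 0.1204, 0.0277]
tool_rot: [-0.248, 3.131, -0.0]
contact_force: [-2.3, -0.3, 2.0]
opening: 0.0301
grip_force: 50.8
```

Floor contact shows in the force. I'll open, wait, and retreat.

```bash
python3 -m handwheel '[[[0,0,0],[0,0,0]],[[0,0,0],[0,0,0]],[[0,0,0],[0,0,0]],[[0,0,0],[0,0,0]],[[0,0,0],[0,0,0]]]' -1; python3 -m handwheel '[[[0,0,-2],[0,0,0]],[[0,0,-6],[0,0,0]],[[0,0,-11],[0,0,0]],[[0,0,-15],[0,0,0]],[[0,0,-15],[0,0,0]]]'
python3 - <<'E'
from h import *
togo([.445,.0945,.16],.163+np.pi/2)
w=snap('wrist','w9.png');t=snap('top','t9.png')
print([(r['score'],r['position'],ray('wrist',r['position'],.035).round(4)) for r in ctrl.landmark_of('wrist','tape_center')[:2]])
print([(r['score'],r['position'],ray('wrist',r['position'],.028).round(4)) for r in ctrl.landmark_of('wrist','pedal_pad')[:2]])
m=cv2.inRange(cv2.cvtColor(w,cv2.COLOR_BGR2HSV),(18,120,60),(34,255,255));c=max(cv2.findContours(m,0,2)[0],key=cv2.contourArea);print(cv2.minAreaRect(c))
E
```

```text
t: 17.82
tool_pos: [0.6176, 0.1204, 0.027]
tool_rot: [-0.248, 3.132, 0.0]
contact_force: [-0.4, -0.4, -1.2]
opening: 0.0857
grip_force: 0.0
t: 18.45
tool_pos: [0.6208, 0.1207, 0.1845]
tool_rot: [-0.247, 3.121, -0.0]
contact_force: [0.1, 0.4, 0.1]
opening: 0.0854
grip_force: 0.0
opt [17.8   0.18  2.25] [-0.001  0.011 -0.005]
opt [17.8   0.18  2.25] [1.800e-02 2.000e-03 3.137e+00]
[(0.85, [258.6, 169.5], array([0.6154, 0.1215, 0.035 ])), (0.56, [17.1, 21.0], array([ 0.5235, -0.0957,  0.035 ]))]
[]
((254.49996948242188, 164.0), (73.99998474121094, 38.99999237060547), 90.0)
```

```bash
python3 -m handwheel '[[[4,0,0],[0,0,0]],[[8,0,0],[0,0,0]],[[12,0,0.5],[0,0,0]],[[15.5,0.1,1.5],[0,0,0]],[[15.5,0.1,2],[0,0,0]]]'; python3 -m handwheel '[[[0,0,2],[0,0,0]],[[0,0,4],[0,0,0]],[[0,0,4],[0,0,0]]]'
python3 - <<'E'
from h import *
w=snap('wrist','w10.png')
print([(r['score'],r['position'],ray('wrist',r['position'],.028).round(4)) for r in ctrl.landmark_of('wrist','pedal_pad')[:2]])
E
```

```text
t: 19.27
tool_pos: [0.4614, 0.0969, 0.1544]
tool_rot: [0.248, -3.128, -0.0]
contact_force: [0.6, 0.1, 0.2]
opening: 0.0853
grip_force: 0.0
t: 19.65
tool_pos: [0.4631, 0.0969, 0.1146]
tool_rot: [0.248, -3.127, -0.0]
contact_force: [0.1, 0.4, -0.1]
opening: 0.0854
grip_force: 0.0
[(0.62, [257.2, 197.0], array([0.474 , 0.0985, 0.028 ]))]
```

View pics/w10.png

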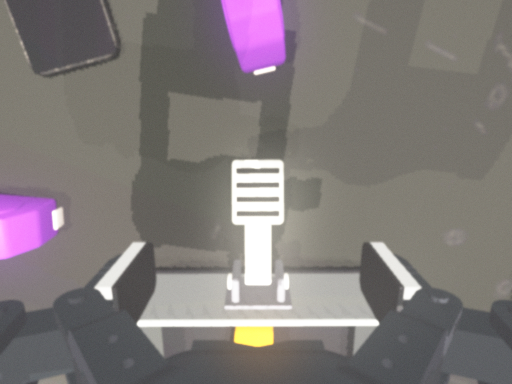

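The wrist view shows the plate spanning about (232–284, 160–223), centred at (258,191). It is midway between the open fingers at columns ~128 and ~388.

Run:
```python
from h import *
k=ctrl.calibration('wrist');o=ctrl.get_obs();T=R.from_rotvec(o['tool_rot']);tp=np.array(o['tool_pos'])
print(k['fx'])
for px,z in(((258,160),.022),((258,191),.028),((258,223),.034),((258,300),.06)):
    X=ray('wrist',px,z);b=R.from_euler('z',-.163).apply(X-[.6305,.1247,0]);print(px,X.round(4),'box',b.round(4),'tool cm',(T.inv().apply(X-tp)*100).round(2))
X1,X2=ray('wrist',(232,191),.028),ray('wrist',(284,191),.028);print('width',np.linalg.norm(X1-X2))
```

```text
342.3354746269483
(258, 160) [0.446  0.0947 0.022 ] box [-0.1869  0.0003  0.022 ] tool cm [1.88 0.06 9.5 ]
(258, 191) [0.4691 0.0984 0.028 ] box [-0.1635  0.0002  0.028 ] tool cm [-0.46  0.07  8.9 ]
(258, 223) [0.4931 0.1022 0.034 ] box [-1.393e-01  1.000e-04  3.400e-02] tool cm [-2.88  0.07  8.3 ]
(258, 300) [0.5438 0.1104 0.06  ] box [-0.0879 -0.0001  0.06  ] tool cm [-8.02  0.07  5.7 ]
width 0.04051427632427803
```

```bash
python3 -m handwheel '[[[-0.3,0.1,3],[0,0,0]],[[-0.5,0.1,6],[0,0,0]],[[-0.5,0.1,8.5],[0,0,0]],[[-0.5,0.1,10],[0,0,0]],[[-0.5,0.1,10.6],[0,0,0]]]'; python3 -m handwheel '[[[0,0,0],[0,0,0]],[[0,0,0],[0,0,0]],[[0,0,0],[0,0,0]],[[0,0,0],[0,0,0]],[[0,0,0],[0,0,0]]]' 1 40
```

```text
t: 20.38
tool_pos: [0.4694, 0.0988, 0.0109]
tool_rot: [0.248, -3.132, -0.0]
contact_force: [-0.1, -0.2, -0.2]
opening: 0.0853
grip_force: 0.0
t: 21.0
tool_pos: [0.4692, 0.0988, 0.0112]
tool_rot: [-0.248, 3.131, -0.0]
contact_force: [0.1, -0.3, 0.8]
opening: 0.0001
grip_force: 0.0
```

The fingers shut completely, so they missed the plate's height. I'll check where the TCP and tips really lie in the wrist view.

Run:
```python
from h import *
o=ctrl.get_obs();T=R.from_rotvec(o['tool_rot']);tp=np.array(o['tool_pos'])
for z in(0,-.01,-.02,-.03,-.04): print(z,np.round(proj('wrist',tp+T.apply([0,0,z])),1))
w=snap('wrist','w11.png'); t=snap('top','t11.png');s=snap('scene','s11.png')
for c in('wrist','scene'):print(c,[(r['score'],r['position'],ray(c,r['position'],.028).round(4)) for r in ctrl.landmark_of(c,'pedal_pad')[:2]])
print(np.abs(t[115:150,180:225].astype(int)-cv2.imread('pics/t9.png')[115:150,180:225]).mean())
# bright plate extents near the column of the plate
g=cv2.cvtColor(w,cv2.COLOR_BGR2GRAY)
for r in range(130,260,6): print(r,''.join('%4d'%v for v in g[r,200:320:6]))
```

```text
0 [257.2 227.5]
-0.01 [257.2 234.9]
-0.02 [257.2 243.2]
-0.03 [257.2 252.6]
-0.04 [257.2 263.2]
wrist [(0.64, [254.2, 238.0], array([0.468 , 0.0971, 0.028 ]))]
scene [(0.72, [274.3, 222.7], array([0.4629, 0.0906, 0.028 ]))]
24.953227513227514
130  148 146 152 151 152 151 150 150 149 151 148 151 155 122 121 121 124 123 117 120
136  151 146 149 149 150 148 150 152 151 150 152 152 157 123 124 122 123 124 121 111
142  150 148 151 150 151 155 151 151 155 151 151 154 157 126 125 126 125 124 116 112
148  152 154 151 155 155 155 157 155 158 156 159 155 151 129 128 129 131 125 114 113
154  154 151 152 156 155 158 160 160 160 161 159 158 162 134 131 130 129 119 115 115
160  152 157 157 156 157 161 163 162 160 162 160 162 166 137 137 136 129 120 116 118
166  155 158 157 159 161 164 167 168 167 168 168 166 158 139 140 135 123 118 117 116
172  156 155 159 142 152 156 163 164 160 163 163 163 151 137 133 132 129 125 122 119
178  147 132 135 132 132 137 139 140 145 147 151 159 141 141 141 136 132 127 125 124
184  130 134 138 212 250 251 251 251 251 252 253 255 255 252 252 250 148 129 129 126
190  13
[... 312 characters left out ...]
 255 254 144 140 135
214  138 146 153 255 255 255 255 255 255 255 255 255 255 255 255 255 254 149 144 141
220  140 145 152 255 239 240 236 236 237 239 239 237 239 238 234 245 254 151 147 138
226  137 145 152 255 152 156 161 164 167 166 166 166 165 160 161 175 254 152 147 139
232  139 144 153 255 255 255 255 255 254 222 184 254 254 255 255 255 254 150 144 139
238  139 144 148 255 255 255 255 254 254 215 173 254 254 255 255 255 254 148 144 145
244  140 146 148 255 171 155 155 253 253 196 166 254 253 156 156 197 254 144 146 147
250  139 145 149 255 148 151 156 253 253 192 160 253 253 156 156 169 255 140 145 144
256  136 139 145 255 173 155 158 253 253 172 151 253 253 160 157 156 255 147 145 139
```

Run:
```python
from h import *
w=cv2.imread('pics/w11.png');g=cv2.cvtColor(w,cv2.COLOR_BGR2GRAY)
for r in (188,200,212,224,236,250,262,275,290):
    m=np.where(g[r,205:310]>200)[0]+205; print(r,m.min(),m.max(), end=' | ')
print(); print([int(v) for v in g[222:300:3,246]]);print([int(v) for v in g[222:300:3,258]])
t=cv2.imread('pics/t11.png')
for n in('t5','t6','t9'): print(n,np.abs(t[118:150,185:225].astype(int)-cv2.imread(f'pics/{n}.png')[118:150,185:225]).mean())
for r in range(116,176,4): print(r,[int(v) for v in cv2.cvtColor(t,6)[r,184:232:3]])
```

```text
188 215 296 | 200 214 297 | 212 214 297 | 224 214 297 | 236 214 297 | 250 214 297 | 262 214 297 | 275 251 264 | Traceback (most recent call last):
  File "<stdin>", line 4, in <module>
    return umr_minimum(a, axis, None, out, keepdims, initial, where)
ValueError: zero-size array to reduction operation minimum which has no identity
```

Working from the finger image and the contact heights, the real tips end about 22 mm behind the reported TCP. That also fits the 31 mm opening on the tape's rounded top. The pinch must therefore go about 22 mm lower, so I'll open, descend carefully and half-close while watching the force.

```bash
python3 -m handwheel '[[[0,0,0],[0,0,0]],[[0,0,0],[0,0,0]],[[0,0,0],[0,0,0]],[[0,0,0],[0,0,0]],[[0,0,0],[0,0,0]]]' -1; python3 -m handwheel '[[[0,0,0.6],[0,0,0]],[[0,0,1.2],[0,0,0]],[[0,0,1.7],[0,0,0]],[[0,0,2],[0,0,0]],[[0,0,2],[0,0,0]]]'; python3 -m handwheel '[[[0,0,0],[0,0,0]],[[0,0,0],[0,0,0]],[[0,0,0],[0,0,0]],[[0,0,0],[0,0,0]]]' -0.1 20
```

```text
t: 21.88
tool_pos: [0.4691, 0.0988, 0.0111]
tool_rot: [-0.248, 3.132, 0.0]
contact_force: [0.9, -0.2, 0.0]
opening: 0.0853
grip_force: 0.0
t: 22.5
tool_pos: [0.4688, 0.0988, -0.0093]
tool_rot: [0.248, -3.131, -0.0]
contact_force: [0.7, 0.0, -0.0]
opening: 0.085
grip_force: 0.0
t: 23.0
tool_pos: [0.4692, 0.0988, -0.0088]
tool_rot: [-0.248, 3.132, -0.0]
contact_force: [-0.3, -0.0, 0.4]
opening: 0.0466
grip_force: 0.0
```

No table contact, so I'll close on the plate.

```bash
python3 -m handwheel '[[[0,0,0],[0,0,0]],[[0,0,0],[0,0,0]],[[0,0,0],[0,0,0]]]' 0.2 30
```

```text
t: 23.38
tool_pos: [0.4693, 0.098, -0.0086]
tool_rot: [0.249, -3.132, 0.003]
contact_force: [-2.6, -5.3, 5.3]
opening: 0.0392
grip_force: 30.8
```

The plate is pinched at 39 mm. I'll firm up the grip and lift at about 20 mm/s.

```bash
python3 -m handwheel '[[[0,0,0],[0,0,0]],[[0,0,-0.2],[0,0,0]],[[0,0,-0.4],[0,0,0]],[[0,0,-0.6],[0,0,0]],[[0,0,-0.8],[0,0,0]]]' 1 50; python3 -m handwheel '[[[0,0,-0.25],[0,0,0]],[[0,0,-0.5],[0,0,0]],[[0,0,-0.75],[0,0,0]],[[0,0,-1],[0,0,0]]]'
```

```text
t: 24.0
tool_pos: [0.4685, 0.0979, -0.0027]
tool_rot: [0.248, -3.131, 0.002]
contact_force: [5.6, -5.3, -9.7]
opening: 0.0385
grip_force: 51.6
t: 24.5
tool_pos: [0.4691, 0.098, 0.0078]
tool_rot: [-0.248, 3.131, -0.002]
contact_force: [5.5, -4.8, -7.6]
opening: 0.0387
grip_force: 51.4
```

```bash
python3 -m handwheel '[[[0,0,-0.2],[0,0,0]],[[0,0,-0.4],[0,0,0]],[[0,0,-0.6],[0,0,0]],[[0,0,-0.8],[0,0,0]],[[0,0,-1],[0,0,0]]]'; python3 -m handwheel '[[[0,0,-0.2],[0,0,0]],[[0,0,-0.4],[0,0,0]],[[0,0,-0.6],[0,0,0]],[[0,0,-0.8],[0,0,0]]]'
```

```text
t: 25.12
tool_pos: [0.4711, 0.0983, 0.0189]
tool_rot: [-0.248, 3.126, -0.001]
contact_force: [9.4, -3.0, -6.4]
opening: 0.0387
grip_force: 51.1
t: 25.62
tool_pos: [0.4728, 0.0986, 0.0276]
tool_rot: [-0.247, 3.122, -0.001]
contact_force: [15.3, -3.2, -19.6]
opening: 0.0384
grip_force: 52.5
```

Run:
```python
from h import *
s=snap('scene','s12.png');s0=cv2.imread('pics/scene0.png')
# left front lid region in scene unobstructed: lid corners region
print(np.abs(s[170:240,183:245].astype(int)-s0[170:240,183:245]).mean(), np.abs(s[170:240,183:245].astype(int)-cv2.imread('pics/s11.png')[170:240,183:245]).mean())
g=cv2.cvtColor(s,6);g0=cv2.cvtColor(s0,6)
for c in (215,225,235): print(c,[int(v) for v in g[195:245:2,c]],'\n   ',[int(v) for v in g0[195:245:2,c]])
```

```text
5.208064516129032 63.901536098310295
215 [182, 181, 181, 182, 182, 183, 182, 182, 181, 182, 194, 182, 182, 185, 117, 90, 93, 97, 97, 102, 61, 49, 54, 56, 51] 
    [174, 175, 176, 174, 174, 175, 174, 175, 174, 174, 187, 176, 175, 179, 113, 85, 88, 92, 94, 97, 60, 48, 50, 57, 53]
225 [182, 183, 180, 181, 180, 182, 182, 183, 182, 181, 182, 183, 154, 184, 183, 192, 105, 91, 91, 97, 99, 99, 55, 47, 53] 
    [175, 176, 177, 175, 175, 174, 175, 174, 175, 176, 174, 174, 149, 178, 176, 186, 101, 89, 88, 96, 94, 94, 56, 46, 52]
235 [182, 181, 184, 182, 181, 182, 182, 182, 181, 183, 184, 167, 172, 184, 182, 182, 183, 196, 114, 97, 104, 104, 104, 107, 44] 
    [174, 176, 174, 175, 176, 175, 173, 176, 175, 176, 179, 160, 165, 177, 176, 176, 178, 187, 106, 93, 99, 102, 99, 103, 42]
```

The scene pixels match the initial shut lid exactly. I'll ease off, release and rise clear.

```bash
python3 -m handwheel '[[[0,0,0.1],[0,0,0]],[[0,0,0.2],[0,0,0]],[[0,0,0.2],[0,0,0]]]' - 20; python3 -m handwheel '[[[0,0,0],[0,0,0]],[[0,0,0],[0,0,0]],[[0,0,0],[0,0,0]],[[0,0,0],[0,0,0]],[[0,0,0],[0,0,0]]]' -1; python3 -m handwheel '[[[0,0,-1.5],[0,0,0]],[[0,0,-4],[0,0,0]],[[0.5,0,-8],[0,0,0]],[[1,0,-12],[0,0,0]],[[1,0,-12],[0,0,0]]]'
python3 - <<'E'
from h import *
s=snap('scene','s13.png');s0=cv2.imread('pics/scene0.png');t=snap('top','t13.png');t0=cv2.imread('pics/top0.png')
d=lambda a,b,y,x:np.abs(a[y,x].astype(int)-b[y,x]).mean().round(1)
print('lid',d(s,s0,slice(170,240),slice(183,245)),'duct',d(s,s0,slice(268,315),slice(178,222)),'mouse',d(t,t0,slice(160,195),slice(342,370)))
for r in ctrl.landmark_of('wrist','pedal_pad')[:1]: print(r)
snap('wrist','w13.png')
for r in ctrl.landmark_of('wrist','pedal_pad')[:1]: print(ray('wrist',r['position'],.062).round(4))
E
```

```text
t: 26.05
tool_pos: [0.4728, 0.0986, 0.0272]
tool_rot: [-0.247, 3.124, -0.001]
contact_force: [5.8, -2.8, 2.8]
opening: 0.0383
grip_force: 55.1
t: 26.68
tool_pos: [0.469, 0.0989, 0.0249]
tool_rot: [0.248, -3.131, -0.0]
contact_force: [0.1, -0.0, -0.7]
opening: 0.0855
grip_force: 0.0
t: 27.3
tool_pos: [0.4621, 0.0974, 0.1506]
tool_rot: [-0.247, 3.122, -0.0]
contact_force: [1.2, -0.6, 0.4]
opening: 0.0858
grip_force: 0.0
lid 11.0 duct 8.2 mouse 0.3
{'position': [254.2, 238.0], 'score': 0.64}
[0.4703 0.0996 0.062 ]
```

Run:
```python
from h import *
s=cv2.imread('pics/s13.png',0);s0=cv2.imread('pics/scene0.png',0)
for n,(y,x) in dict(lid=(slice(170,245),slice(183,245)),duct=(slice(268,315),slice(178,222))).items():
    a,b=cv2.Canny(s[y,x],60,150),cv2.Canny(s0[y,x],60,150)
    print(n,cv2.phaseCorrelate(np.float32(s[y,x]),np.float32(s0[y,x])),(cv2.dilate(b,np.ones((3,3)))[a>0]>0).mean())
for c in (215,235): print([int(v) for v in s[195:245:2,c]])
w=cv2.imread('pics/w13.png',0);m=[np.where(w[r,205:310]>200)[0]+205 for r in range(150,230,6)];print([(int(x.min()),int(x.max())) for x in m if len(x)])
```

```text
lid ((0.016532474285888554, 0.5059878198795715), 1.0003916609287262) 0.959349593495935
duct ((0.5123324678054892, -0.003963457464358555), 0.9932442868197405) 0.9915492957746479
[189, 188, 189, 191, 190, 190, 189, 189, 189, 188, 202, 189, 189, 193, 122, 93, 98, 101, 102, 106, 64, 49, 56, 57, 54]
[189, 190, 189, 190, 189, 190, 190, 189, 190, 189, 191, 173, 179, 192, 190, 191, 190, 203, 117, 100, 107, 111, 108, 109, 43]
[(232, 276), (231, 232), (231, 281), (231, 281), (232, 280), (232, 280), (232, 280), (232, 280), (233, 280), (245, 267)]
```

The lid edges are unchanged; only the brightness differs. The lid is shut, the duct tape and mouse haven't moved, and the robot touches nothing.

```bash
python3 -c "
from station import ctrl
print(ctrl.finish_job())"
```

```text
the job is handed in; nothing more can be done
None
```

I put the yellow tape measure on the box floor, eased the lid shut by its pedal and handed the job in; no verdict came back, and I viewed 11 pictures, one over the limit of 10.

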